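# Park a microphone shock-mount ring on a fold-out hook

### The job

Swing the folded steel hook of the blue parking stand fully out from its panel, then lock it: pull the sprung black knob up, turn it counter-clockwise to its other detent and let it drop fully home. Then take the shock-mount ring by its stem out of the wooden cradle and hang it on the hook with the hook's arm through the ring, hanging freely between the hinge and the upturned tip; let go of it, and do not disturb the other things on the bench.

Things in the scene. Friction and masses are not known exactly. Their poses are not given: they have to be found in the camera images.
- stand: Fixed blue upright stand. Origin on the bench under the hook's hinge axis; x points into the panel (away from the robot), y left, z up. Foot plate x -70..60, y -95..115 mm, 12 high. Panel x 14..28 mm, 118 high, but 160 behind the folded hook (y 25..115), so only the hook's tip rises above it. Grey knob deck x -12..56, y -104..-16, 140 high; knob axis at x 22, y -65.
- hook (a joint): Folding steel hook on a vertical hinge, rad. 0 = folded along the stand's +y, flat before the panel; grows counter-clockwise from above; 1.571 = fully out along the stand's -x, at its stop. Stays where left (friction 0.06 N m). Starts at 0 to 0.2. Arm: a bar 8 mm thick, 14 high (148 to 162 mm above the bench), 94 long from the hinge. The lock blocks a 27 mm tail behind the hinge.
- hook_hinge (a point): On the hinge axis at the height of the arm's top edge; its axes turn with the hook (y along the arm towards the tip, z up).
- hook_mid (a point): On the arm's top edge, 48 mm from the hinge axis: where the ring is to hang. Axes turn with the hook (y along the arm towards the tip, x across it, z up).
- hook_tip (a point): Top centre of the hook's round upturned tip, 88 mm from the hinge axis, 192 mm above the bench; axes as hook_mid. The tip is 12 mm across, its red cap 15 mm; it stands 30 mm free above the arm and panel.
- lock_knob (a joint): Turn of the black lock knob, rad, counter-clockwise from above. 0 = unlocked detent (start), 1.047 (60 degrees) = locked detent; both are end stops. It cannot turn while down: a pin under it stands beside a lug; let go in between, it rides on the lug and stays up. Its steel cam arm then stops the hook's tail from swinging back (about 0.09 rad of play); turned too early, it bars the hook's way out.
- lock_lift (a joint): How far the lock knob is pulled up, m: 0 = down and home, 0.012 = upper stop. It must be up by about 8 mm (9 mm or more is safe) to turn. A spring pulls it down with 3 N at the bottom and 8 N at the top.
- knob_grip (a point): On the knob's axis, mid-height of its grip bar, 178 mm above the bench when down. Its x axis turns with the knob and lies along the stand's x at joint 0; the bar's length is 0.524 rad counter-clockwise of this x axis. Bar 46 mm long, 13 wide, from 162 (round flange 56 mm across) to 189 mm above the bench.
- cradle: Fixed wooden block 70 x 90 x 30 mm, origin at the centre of its underside, with a rectangular pocket 17 (x) by 35 mm (y), 20 mm deep, that holds the ring's foot.
- shock_ring: Loose dark upright ring, red studs, 0.11 to 0.22 kg, in the cradle (foot 10 mm above the bench). Origin: centre of its foot's underside; z up the stem, hole axis x. Foot 14 (x) x 30 (y) x 26 mm; ring of 11 mm round bar, 95 mm outside, hole 73 mm, hole centre z 70.5, hole z 34 to 107; stem 12 (x) x 16 (y) mm, z 118 to 160. Balances upright when held by the stem.
- ring_eye (a point): Highest point of the ring's hole (z 107 mm of shock_ring): it rests on the arm's top edge when hung.
- ring_stem (a point): Middle of the ring's stem, z 140 mm of shock_ring: where to grip it.
- yellow_tape: roll of yellow tape lying flat, 63 mm across, 19 mm high; bystander, origin at its underside's centre
- flux_dropper: small red dropper bottle, 36 mm across, 78 mm high; bystander, origin at its underside's centre
There are look-alikes about, which are no part of the job. There is more than one size of the shock_ring; the job needs the largest.

How it is judged (in metres and radians):
On the way, in this order (a step that is already met when the one before it is completed fails the run):
1. the hook is swung fully out (value of joint hook above 1.45 rad), for 0.2 s.
2. with the hook out, the knob is home in its locked detent (value of joint hook above 1.45 rad and value of joint lock_knob above 0.93 rad and value of joint lock_lift below 0.003 m), for 0.2 s.
3. the ring is lifted clear of the cradle, hook still out and locked (all of step 2 and height (world z) of shock_ring above 0.045 m), for 0.1 s.
At the end, for the whole second after the job is handed in: Hook out (over 1.45 rad), knob down (under 3 mm) and locked (over 0.93 rad); the ring hangs at rest, its weight on the hook, stem within 0.35 rad of upright, its eye within 8 mm of the arm's top edge in height, 15 mm sideways and 36 mm of hook_mid along the arm (all of step 2 and x of ring_eye in the frame of hook_mid between -0.015 and 0.015 m and y of ring_eye in the frame of hook_mid between -0.036 and 0.036 m and z of ring_eye in the frame of hook_mid between -0.008 and 0.008 m and angle between shock_ring's own z axis and vertical below 0.35 rad and linear speed of shock_ring below 0.05 m/s and angular speed of shock_ring below 0.6 rad/s and contact force between shock_ring and stand above 0.4 N); the robot touches nothing.
It fails at once if a bystander is moved by more than 30 mm (distance of any of yellow_tape, flux_dropper from where it was at the start of the episode above 0.03 m).
It fails at once if the ring is tipped over (more than 1 rad from upright) (angle between shock_ring's own z axis and vertical above 1 rad).
It also fails if it takes over 72 s, if anything falls off the work surface, if the arm or the gripper's body presses on something with over 40 N, if the wrist force passes 120 N, or if a joint passes its speed limit or range.

### The arm

A 6-joint arm with a two-finger parallel gripper is mounted at the origin on a cart in front of the work surface, level with it; the furniture and walls round the work are solid. World frame = base frame: x ahead of the robot, y to its left, z up, the work surface at z = 0. Lengths are in mm, angles in rad, forces in N, time in s.
With the tool pointing down it reaches from about 350 to 875 mm from the base axis. Payload 4.2 kg.
Tool frame: the origin (TCP) lies on the mounting face of the last link; the fingertips stand 173 mm ahead of it and the grasp point (between the pads) lies grip_point_offset ahead of it (grip_point_offset is the distance from the TCP to the grasp point, in mm); z points along the fingers, y is the line along which they close (so a half turn about z gives the same grasp; the last joint's range is limited). The gripper opens to 85 mm and grips with 20 to 120 N. Pads are 22 mm wide; open, the fingers measure 114 mm over their backs; the gripper's body (76 mm by 85 mm) begins 54 mm behind the grasp point. The pads swing forward as they close: fully open they stand 13 mm farther back than shut.
Start: joints at [1.585, 0.385, 0.008, 0, -1.194, -0.259], TCP at [151.445, 606.353, 404.712] pointing down, gripper open.
Joint ranges: [-3.14, 3.14], [-1.21, 2.06], [-1.07, 1.41], [-3.16, 2.05], [-2.99, -0.16], [-3.1, 3.1]. Speed limits (rad/s): [2.79, 2.79, 3.14, 3.14, 3.14, 3.14].

### API

Orientations are given as a unit quaternion [x, y, z, w].
In Python, from bench import read_state, get_image, job_done, recognise, place_of, grip_point_offset gives the robot as it stands. The module is installed in compiled form; this text tells all that it offers.
- The arm moves only by the tool carry_out, never from a script. Its arguments are lists of equal length, an entry for each row: "slide": the shift along the tool's x, y, z in m, a list of three; "roll": the turn about the tool's z in degrees; "claw": the finger opening in m, from 0 to 0.0854. A call has 1 to 8 rows; each row is the pose to reach, as a shift and turn from the pose commanded when the call began, along the tool's axes at that moment; what a row does not reach only later rows make up. A row lasts 1/8 s, in which the tool goes at most 62.5 mm and 10.7 degrees, less where a joint would pass 70% of its speed; a pose out of reach is approached as far as the arm can. A call with a gripper value outside its range is refused whole. The fingers move at their own pace and stop on an object; the grip force is fixed at half the most. Time passes only in rows, so rows that repeat a pose let the fingers close. It gives the time, the measured TCP pose, the force, the opening and the grip force at its end, in the units of the state.
- read_state(): the state, without advancing time (a new reading comes with each control period).
- get_image(name): name is "side" or "top" or "wrist"; returns a dict with "img" (480x640x3 uint8, red, green, blue), "z_map" (480x640 float32, mm along the optical axis (not along the pixel's ray), 0 where there is no reading), "mtx" (3x3 intrinsics, pixels), "world_from_camera" (4x4, takes a point from camera to world coordinates); the wrist camera has in their place "T_tool_cam" (4x4, takes a point from camera to tool coordinates, whose origin is the TCP and whose axes are the flange's). Camera axes: x right, y up, looking along -z (the intrinsics and any distortion apply to the point x, -y, -z); pixel columns grow to the right and rows downward; lengths in mm; the calibration is good to about 2 mm. A picture is of the moment at which its call begins: read the wrist's pose just before it.
- job_done(): hands the job in; it is judged then, once.
Trained networks look in a picture, given as the dict that the camera call returned (one of the last four; its "shot" number tells which), for a name from the list of things; names that differ only in an ending like _2 or _b are one class to them, and where a whole thing is asked for, a point or a joint stands for the part that bears it (a point fixed in the world has none). Each returns a list of dicts, best first, with "conf" (0 to 1); they miss things now and then, are a little off and sometimes report something else, mostly with a low value. They report only what shows in the picture. A call takes as long as a camera call. They do not tell look-alikes from the thing itself.
- recognise(picture, thing): "at" ([column, row] in pixels, amid what is visible of it).
- place_of(picture, thing): "at" ([column, row] in pixels: a listed point, or the origin of a listed thing).
The state is a dict: "clock": time; "joints": joint angles; "joint_vel": joint speeds; "joint_efforts": joint torques, N m; "position": TCP position; "ee_rot": TCP orientation; "contact_force": force on the tool from outside, world axes, zero at the start; "wrist_torque": the same for the moment, N m; "gripper_width": finger opening in mm; "grasp_force": force on a finger pad.
Only numpy, scipy, OpenCV 4.12 (cv2) and the standard library are available. Lean on these libraries where they do the work, as an engineer would, in place of code of your own. Each camera call takes 0.05 s, during which the arm holds its last target. There are 200 camera calls.

## Working session

There is one attempt and no reset: what is moved stays moved. The work goes in short steps, Python scripts to look and compute and a tool call to move; the robot and the scene stay as the last step left them, time stands still between calls to the robot, and variables do not carry over. Pictures are saved under pics/ and viewed, at most 10 in all, crops included, and the job is handed in when it is done.

Besides the shell and the picture viewer there is one more tool, called after "Emit:" by a JSON object that holds its "op" and its "data". carry_out: Moves the arm, as the interface text tells. Its arguments: {"type":"object","properties":{"slide":{"type":"array"},"roll":{"type":"array"},"claw":{"type":"array"}},"required":["slide","roll","claw"]}

```bash
mkdir -p pics && cat > h.py <<'E'
import numpy as np, cv2
from bench import *
from scipy.spatial.transform import Rotation as R
def Tw(st):
    T=np.eye(4);T[:3,:3]=R.from_quat(st["ee_rot"]).as_matrix();T[:3,3]=st["position"];return T
def shot(name):
    st=read_state();p=get_image(name)
    p["W"]=p["world_from_camera"] if name!="wrist" else Tw(st)@p["T_tool_cam"]
    return p
def ray(p,px):
    K=np.array(p["mtx"]);d=np.array([(px[0]-K[0,2])/K[0,0],-(px[1]-K[1,2])/K[1,1],-1])
    W=np.array(p["W"]);return W[:3,3],W[:3,:3]@d
def depthpt(p,px):
    z=p["z_map"][int(round(px[1])),int(round(px[0]))];o,d=ray(p,px);return o+d*z
def atz(p,px,z):
    o,d=ray(p,px);return o+d*(z-o[2])/d[2]
def tri(l):
    A=np.zeros((3,3));b=np.zeros(3)
    for p,px in l:
        o,d=ray(p,px);d=d/np.linalg.norm(d);M=np.eye(3)-np.outer(d,d);A+=M;b+=M@o
    return np.linalg.solve(A,b)
def save(p,f,box=None,s=1):
    im=p["img"][...,::-1]
    if box: im=im[box[1]:box[3],box[0]:box[2]]
    cv2.imwrite("pics/"+f,cv2.resize(im,None,fx=s,fy=s))
E
python3 - <<'E'
from h import *
np.set_printoptions(precision=1,suppress=True)
print(grip_point_offset,read_state())
for n in("top","side"):
    p=shot(n);save(p,n+"0.png");print(n,[k for k in p],p["mtx"],p["W"])
    for t in("stand","hook_hinge","hook_mid","hook_tip","knob_grip","cradle","shock_ring","ring_eye","ring_stem","yellow_tape","flux_dropper"):
        print(t,[(round(r["conf"],2),np.round(r["at"]),depthpt(p,r["at"])) for r in place_of(p,t)[:4]])
E
```

```text
154.70000000000002 {'clock': 0.0, 'joints': array([ 1.6,  0.4,  0. , -0. , -1.2, -0.3]), 'joint_vel': array([-0.,  0.,  0.,  0., -0., -0.]), 'joint_efforts': array([ -0. , -39.2,  18.8,   4.2,  -0. ,  -0. ]), 'position': array([151.4, 606.2, 403.6]), 'ee_rot': array([ 1. , -0.1, -0. ,  0. ]), 'contact_force': array([-0.4,  0.1,  0.4]), 'wrist_torque': array([-0.,  0.,  0.]), 'grasp_force': 0.0, 'gripper_width': 85.26639840234708}
top ['img', 'z_map', 'mtx', 'world_from_camera', 'shot', 'W'] [[552.1   0.  318.9]
 [  0.  552.1 231.6]
 [  0.    0.    1. ]] [[  -0.     1.    -0.1  458.5]
 [  -1.    -0.     0.    -8.2]
 [   0.     0.1    1.  1375.4]
 [   0.     0.     0.     1. ]]
stand [(0.65, array([382., 237.]), array([ 547.6, -170.6,    9.4])), (0.27, array([241., 223.]), array([571.5, 156.5, 173.4]))]
hook_hinge [(0.69, array([391., 228.]), array([ 556.1, -171.4,  168.3])), (0.26, array([319., 304.]), array([384.7, -11.9,   2.7]))]
hook_mid [(0.74, array([368., 232.]), array([ 548.4, -121.6,  164.5])), (0.4, array([239., 227.]), array([572.2, 177.9,  50.2]))]
hook_tip [(0.5, array([3
[... 1819 characters left out ...]
, (0.87, array([246., 234.]), array([536.2, 280.2,   8.3])), (0.61, array([280., 248.]), array([560.4, 137.6,  30.6]))]
ring_eye [(0.84, array([235., 236.]), array([455.3, 133.7,  92.5])), (0.73, array([248., 206.]), array([597.8, 407. ,  18.9])), (0.69, array([275., 206.]), array([565.7, 167. , 124.8]))]
ring_stem [(0.9, array([244., 196.]), array([540.7, 283.5, 107.5])), (0.87, array([277., 196.]), array([569.8, 159.8, 149.4])), (0.87, array([236., 230.]), array([459.9, 135.9, 102.9])), (0.25, array([346., 260.]), array([ 544.7, -176.3,  164.6]))]
yellow_tape [(0.92, array([237., 311.]), array([388.5, -29.8,  18.7]))]
flux_dropper [(0.65, array([404., 286.]), array([736.7, -98.5,   7.5]))]
```

View pics/top0.png

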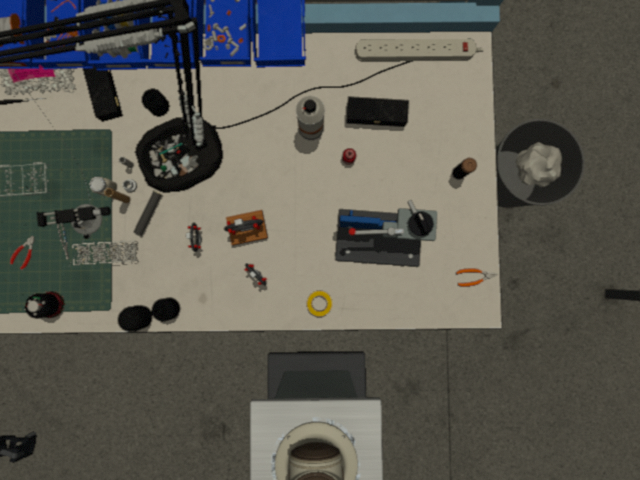

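View pics/side0.png

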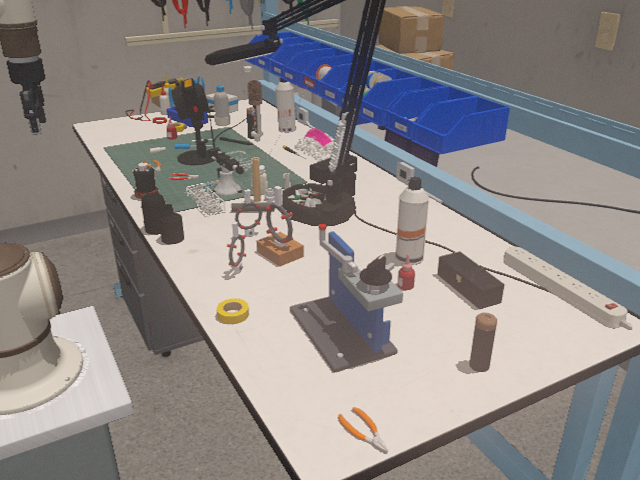

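The side image shows three rings. The ring in the cradle (side 277,215; top 246,228) stands tallest. The loose ones at side (236,245)/top (257,275) and side (250,215)/top (195,238) look smaller. The stand is at top (382,237), with its red hook tip at (351,233) and the knob at (420,222). I'll move to a wrist view between them first.

```bash
cat >> h.py <<'E'
def plan(xyz,yaw,grasp=True):
    """xyz world target of grasp point (tool down), yaw deg of tool y axis (mod 180 nearest)"""
    st=read_state();M=Tw(st)
    t=np.array(xyz,float)
    if grasp: t=t+[0,0,grip_point_offset]
    y=M[:3,1];cur=np.degrees(np.arctan2(y[1],y[0]))
    d=(yaw-cur+90)%180-90
    s=M[:3,:3].T@(t-M[:3,3])
    print("yaw now %.1f  slide %s roll %.1f (alt %.1f) j6 %.2f"%(cur,np.round(s/1000,4),-d,-d+(180 if d>0 else -180),st["joints"][5]))
E
python3 - <<'E'
from h import *
np.set_printoptions(precision=3,suppress=True)
print(Tw(read_state()))
plan([480,130,500],90,False); plan([500,-180,480],90,False)
E
```

```text
[[  0.97   -0.242   0.    151.448]
 [ -0.242  -0.97   -0.    606.36 ]
 [  0.      0.     -1.    404.685]
 [  0.      0.      0.      1.   ]]
yaw now -104.0  slide [ 0.434  0.383 -0.095] roll -14.0 (alt 166.0) j6 -0.26
yaw now -104.0  slide [ 0.529  0.678 -0.075] roll -14.0 (alt 166.0) j6 -0.26
```

Emit:
{"op": "carry_out", "data": {"slide": [[0.434,0.383,-0.095],[0.434,0.383,-0.095],[0.434,0.383,-0.095],[0.434,0.383,-0.095],[0.434,0.383,-0.095],[0.434,0.383,-0.095],[0.434,0.383,-0.095],[0.434,0.383,-0.095]], "roll": [-14,-14,-14,-14,-14,-14,-14,-14], "claw": [0.085,0.085,0.085,0.085,0.085,0.085,0.085,0.085]}}

```text
clock: 2.2
position: [431.9, 198.0, 486.5]
ee_rot: [1.0, 0.0, 0.0, -0.0]
contact_force: [0.9, 1.4, -0.5]
gripper_width: 84.8
grasp_force: 0.0
```

```bash
python3 - <<'E'
from h import *
np.set_printoptions(precision=1,suppress=True)
p=shot("wrist");save(p,"w1.png");print(p["T_tool_cam"],p["mtx"][0])
for t in("cradle","shock_ring","ring_stem","ring_eye"):
    print(t,[(round(r["conf"],2),np.round(r["at"]),depthpt(p,r["at"])) for r in place_of(p,t)[:4]])
plan([480,-180,480],90,False)
E
```

```text
[[-0.   1.   0.3 78.8]
 [ 1.   0.  -0.  -0.3]
 [-0.   0.3 -1.  31.8]
 [ 0.   0.   0.   1. ]] [426.3   0.  326.6]
cradle [(0.72, array([360.,  33.]), array([569.1, 168.5,  43.2]))]
shock_ring [(0.9, array([238.,  59.]), array([550.1, 282.6,  18.1])), (0.89, array([359.,  30.]), array([571.4, 169.4,  42.4])), (0.83, array([383., 156.]), array([467. , 150.2,  85.4]))]
ring_stem [(0.62, array([401., 167.]), array([462.9, 140.5, 120.3])), (0.56, array([207.,  50.]), array([547.2, 284.5, 120.8]))]
ring_eye [(0.88, array([369.,  10.]), array([567.5, 170.8, 149.2])), (0.87, array([394., 166.]), array([462.3, 144.4, 113.4])), (0.73, array([217.,  52.]), array([547.3, 281.5, 102.8]))]
yaw now -90.1  slide [0.  0.4 0. ] roll -0.1 (alt 179.9) j6 0.79
```

View pics/w1.png

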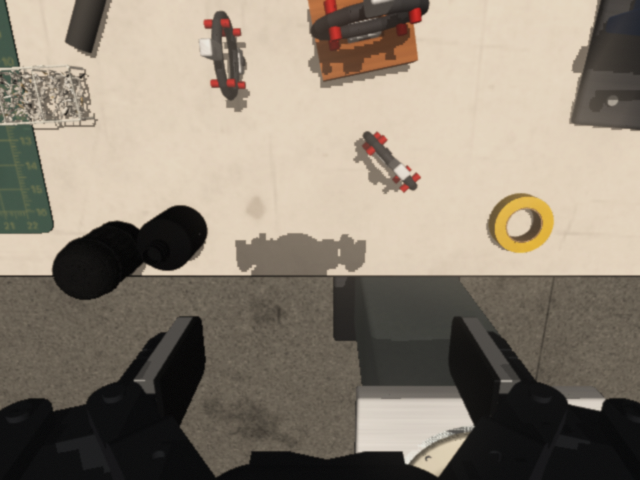

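The wrist view shows the cradle ring at (370,20), clearly larger than the look-alikes at (225,55) and (388,160), so it's the choice. Now over the stand.

Emit:
{"op": "carry_out", "data": {"slide": [[0.13,0.34,0.0],[0.13,0.34,0.0],[0.13,0.34,0.0],[0.13,0.34,0.0],[0.13,0.34,0.0],[0.13,0.34,0.0],[0.13,0.34,0.0],[0.13,0.34,0.0]], "roll": [0,0,0,0,0,0,0,0], "claw": [0.085,0.085,0.085,0.085,0.085,0.085,0.085,0.085]}}

```text
clock: 3.45
position: [561.4, -138.7, 485.1]
ee_rot: [1.0, 0.001, -0.001, -0.0]
contact_force: [0.8, 1.0, 0.2]
gripper_width: 84.7
grasp_force: 0.0
```

```bash
python3 - <<'E'
from h import *
np.set_printoptions(precision=1,suppress=True)
p=shot("wrist");save(p,"w2.png");print(read_state()["position"])
np.savez("w2.npz",**{k:p[k] for k in("img","z_map","mtx","W")})
for t in("stand","hook_hinge","hook_mid","hook_tip","knob_grip","flux_dropper"):
    print(t,[(round(r["conf"],2),np.round(r["at"]),depthpt(p,r["at"])) for r in place_of(p,t)[:3]])
E
```

```text
[ 561.2 -138.4  485.5]
stand [(0.6, array([361., 186.]), array([ 576.3, -166.1,  117.8]))]
hook_hinge [(0.66, array([373., 232.]), array([ 552.4, -171.5,  163.7]))]
hook_mid [(0.7, array([306., 230.]), array([ 551.9, -123.4,  159. ]))]
hook_tip [(0.66, array([241., 250.]), array([547.7, -82.6, 190.6]))]
knob_grip [(0.73, array([475., 217.]), array([ 569.3, -234.3,  187.6]))]
flux_dropper []
```

View pics/w2.png

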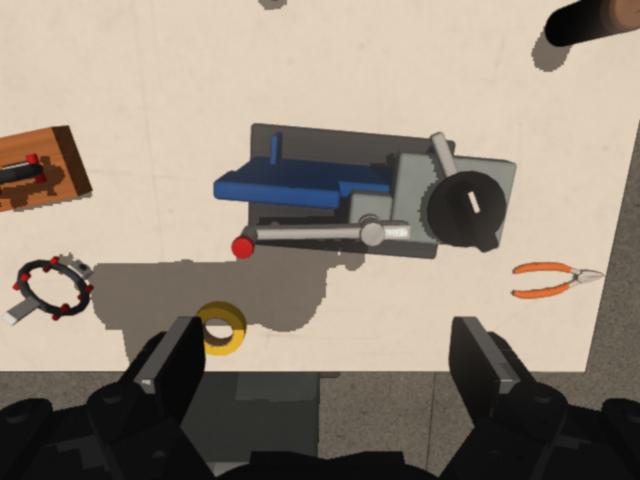

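The wrist view shows the red tip at (242,246), hinge (372,231), knob (468,208) with its bar running upper-left to lower-right. I'll fit the pose from depth.

```bash
python3 - <<'E'
from h import *
np.set_printoptions(precision=1,suppress=True)
d=np.load("w2.npz");K=d["mtx"];z=d["z_map"];v,u=np.mgrid[:480,:640]
c=np.stack([(u-K[0,2])/K[0,0]*z,-(v-K[1,2])/K[1,1]*z,-z],-1).reshape(-1,3)
P=(c@d["W"][:3,:3].T+d["W"][:3,3])
ok=(z.ravel()>0)&(P[:,0]>450)&(P[:,0]<680)&(P[:,1]>-310)&(P[:,1]<-30);P=P[ok]
def rect(n,lo,hi,extra=None):
    m=(P[:,2]>lo)&(P[:,2]<hi)
    if extra is not None:m&=extra
    r=cv2.minAreaRect(P[m][:,:2].astype(np.float32));print(n,m.sum(),r,np.median(P[m],0))
rect("foot",7,18); rect("deck",135,145,P[:,1]<-165)
rect("panel",155,166,(P[:,0]>563)&(P[:,1]>-160))
rect("bar",184,195,(P[:,1]<-190)); rect("tip",184,197,P[:,1]>-120)
rect("arm",155,167,(P[:,0]<562)&(P[:,1]>-160))
rect("flange",157,166,(P[:,1]<-200))
E
```

```text
foot 9181 ((546.9332275390625, -160.50845336914062), (209.2821807861328, 129.83126831054688), 85.09728240966797) [ 584.3 -142.    10.9]
deck 5246 ((568.641845703125, -220.5212860107422), (111.40279388427734, 68.27725982666016), 84.9928970336914) [ 577.6 -207.9  138.9]
panel 2472 ((577.89013671875, -102.97418212890625), (89.94147491455078, 14.4774808883667), 84.86650085449219) [ 578.5 -103.   158.6]
bar 1360 ((567.3514404296875, -237.2101593017578), (46.11199951171875, 13.413338661193848), 24.646028518676758) [ 568.5 -236.1  187.7]
tip 423 ((549.5870361328125, -83.08296966552734), (14.192667007446289, 14.373505592346191), 9.116986274719238) [550.3 -83.6 190.5]
arm 1272 ((550.0969848632812, -118.76017761230469), (82.03466796875, 10.379350662231445), 89.24839782714844) [ 551.3 -122.1  160.6]
flange 3356 ((575.0343627929688, -227.99940490722656), (79.7018051147461, 55.41786575317383), 51.02663803100586) [ 571.3 -228.9  160.9]
```

Stand pose: origin (551,-171), yaw -5.0°; tip (549.6,-83.1), so the hook is at about 0.10 rad. Knob axis (567.3,-237.4), bar yaw 24.8°. I'll cage the tip between the fingers and swing it round the hinge.

Emit:
{"op": "carry_out", "data": {"slide": [[-0.012,-0.055,0.065],[-0.012,-0.055,0.065],[-0.012,-0.055,0.065],[-0.012,-0.055,0.065],[-0.012,-0.055,0.065],[-0.012,-0.055,0.065],[-0.012,-0.055,0.065],[-0.012,-0.055,0.065]], "roll": [11,22,33,44,55,66,78,89], "claw": [0.032,0.032,0.032,0.032,0.032,0.032,0.032,0.032]}}

```text
clock: 4.8
position: [549.0, -84.8, 420.9]
ee_rot: [0.73, -0.684, 0.0, -0.0]
contact_force: [-0.1, 0.2, 0.2]
gripper_width: 32.3
grasp_force: 0.0
```

```bash
python3 - <<'E'
from h import *
np.set_printoptions(precision=2,suppress=True)
print(read_state()["joints"],read_state()["gripper_width"]); plan([549.6,-83.1,337],0.9,False)
E
```

```text
[ 0.14  0.26 -0.14 -0.   -1.18 -0.07] 32.31113881613098
yaw now -176.3  slide [-0.   -0.    0.08] roll 2.8 (alt -177.2) j6 -0.07
```

Emit:
{"op": "carry_out", "data": {"slide": [[0,0,0.04],[0,0,0.07],[0,0,0.084],[0,0,0.084]], "roll": [1,1,1,1], "claw": [0.032,0.032,0.032,0.032]}}

```text
clock: 5.3
position: [549.2, -85.0, 336.3]
ee_rot: [0.726, -0.688, -0.0, 0.001]
contact_force: [-0.9, 0.7, -0.3]
gripper_width: 31.9
grasp_force: 0.0
```

```bash
python3 - <<'E'
from h import *
np.set_printoptions(precision=4,suppress=True)
st=read_state();M=Tw(st);print(st["position"],st["contact_force"]);y=M[:3,1];print(np.degrees(np.arctan2(y[1],y[0])))
h=np.array([551,-171]);r=87.8
for a in np.linspace(5.9,90,17)[1:]:
    th=np.radians(90-5+a);t=h+r*np.array([np.cos(th),np.sin(th)])
    s=M[:3,:3].T@(np.array([*t,M[2,3]])-M[:3,3]);print(round(a,1),s/1000,round(-(a-5.9),1))
E
```

```text
[549.1765 -84.9676 336.3158] [-0.8524  0.6688 -0.3374]
-176.9455949788056
11.2 [-0.0017  0.0075  0.    ] -5.3
16.4 [-0.0009  0.0155  0.    ] -10.5
21.7 [0.0007 0.0234 0.    ] -15.8
26.9 [0.0029 0.0312 0.    ] -21.0
32.2 [0.0059 0.0387 0.0001] -26.3
37.4 [0.0095 0.0458 0.0001] -31.5
42.7 [0.0138 0.0527 0.0001] -36.8
47.9 [0.0186 0.0591 0.0001] -42.0
53.2 [0.0241 0.065  0.0001] -47.3
58.5 [0.0301 0.0704 0.0001] -52.6
63.7 [0.0365 0.0753 0.0001] -57.8
69.0 [0.0433 0.0795 0.0001] -63.1
74.2 [0.0505 0.0831 0.0001] -68.3
79.5 [0.0581 0.086  0.0001] -73.6
84.7 [0.0658 0.0882 0.0001] -78.8
90.0 [0.0737 0.0897 0.0001] -84.1
```

Emit:
{"op": "carry_out", "data": {"slide": [[-0.002,0.0075,0],[-0.001,0.0155,0],[0.001,0.0235,0],[0.003,0.031,0],[0.006,0.039,0],[0.0095,0.046,0],[0.014,0.053,0],[0.0185,0.059,0]], "roll": [-3,-8,-13,-18,-23,-28,-33,-38], "claw": [0.022,0.022,0.022,0.022,0.022,0.022,0.022,0.022]}}

```text
clock: 6.3
position: [491.7, -106.5, 338.7]
ee_rot: [0.911, -0.413, 0.002, -0.001]
contact_force: [0.1, 1.0, -0.6]
gripper_width: 21.7
grasp_force: 0.5
```

```bash
python3 - <<'E'
from h import *
np.set_printoptions(precision=4,suppress=True)
st=read_state();M=Tw(st);print(st["position"],st["contact_force"],st["gripper_width"]);y=M[:3,1];c=np.degrees(np.arctan2(y[1],y[0]));print(c)
h=np.array([551,-171]);r=87.8
for a in np.linspace(47.9,95,10)[1:]:
    th=np.radians(90-5+a);t=h+r*np.array([np.cos(th),np.sin(th)])
    s=M[:3,:3].T@(np.array([*t,M[2,3]])-M[:3,3]);print(round(a,1),s/1000,round(-(a-5-180-c),1))
E
```

```text
[ 491.6718 -106.5439  338.6854] [ 0.0612  0.9987 -0.5879] 21.68828901958892
-138.76639223474461
53.1 [ 0.0004  0.0084 -0.    ] -6.9
58.4 [ 0.0017  0.0163 -0.0001] -12.1
63.6 [ 0.0038  0.0241 -0.0001] -17.4
68.8 [ 0.0065  0.0316 -0.0001] -22.6
74.1 [ 0.0099  0.0389 -0.0001] -27.8
79.3 [ 0.014   0.0458 -0.0001] -33.1
84.5 [ 0.0187  0.0523 -0.0001] -38.3
89.8 [ 0.0239  0.0583 -0.0001] -43.5
95.0 [ 0.0297  0.0639 -0.0002] -48.8
```

Emit:
{"op": "carry_out", "data": {"slide": [[0.0005,0.0085,0],[0.0015,0.0165,0],[0.004,0.024,0],[0.0065,0.0315,0],[0.01,0.039,0],[0.014,0.046,0],[0.0185,0.0525,0],[0.024,0.0585,0]], "roll": [-7,-12,-17,-22.5,-28,-33,-38,-43], "claw": [0.022,0.022,0.022,0.022,0.022,0.022,0.022,0.022]}}

```text
clock: 7.3
position: [463.3, -163.3, 338.6]
ee_rot: [0.999, -0.05, 0.002, 0.0]
contact_force: [-0.5, 0.0, 0.8]
gripper_width: 21.9
grasp_force: 0.5
```

```bash
python3 - <<'E'
from h import *
np.set_printoptions(precision=2,suppress=True)
p=shot("top")
for t in("hook_hinge","hook_mid","hook_tip"):
    print(t,[(round(r["conf"],2),np.round(r["at"]),depthpt(p,r["at"])) for r in place_of(p,t)[:2]])
st=read_state();print(st["joints"],st["contact_force"])
plan([463.5,-163.3,337],85,False)
E
```

```text
hook_hinge [(0.69, array([393., 229.]), array([ 554.14, -174.9 ,  168.13]))]
hook_mid [(0.62, array([392., 252.]), array([ 491.04, -127.93,  493.29]))]
hook_tip []
[-0.01  0.22 -0.41  0.   -0.93  1.47] [-1.02 -0.2  -0.07]
yaw now -96.1  slide [0. 0. 0.] roll -1.1 (alt 178.9) j6 1.47
```

Push on to the stop by 7 mm (toward -y, tool +y), then retreat up.

Emit:
{"op": "carry_out", "data": {"slide": [[0,0.003,0],[0,0.006,0],[0,0.008,0],[0,0.008,0]], "roll": [0,0,0,0], "claw": [0.022,0.022,0.022,0.022]}}

```text
clock: 8.0
position: [462.3, -168.9, 337.0]
ee_rot: [0.999, -0.052, 0.001, -0.003]
contact_force: [-0.6, 15.8, 5.3]
gripper_width: 22.1
grasp_force: 8.0
```

Emit:
{"op": "carry_out", "data": {"slide": [[0,0,0],[0,0,-0.05],[0,0,-0.1],[0.05,0.028,-0.13],[0.111,0.056,-0.13],[0.111,0.056,-0.13],[0.111,0.056,-0.13],[0.111,0.056,-0.13]], "roll": [0,0,0,-10,-20,-31,-31,-31], "claw": [0.04,0.04,0.05,0.06,0.06,0.06,0.06,0.06]}}

```text
clock: 9.0
position: [566.0, -238.4, 466.9]
ee_rot: [0.977, 0.215, -0.0, 0.0]
contact_force: [-0.3, 0.4, 1.0]
gripper_width: 60.3
grasp_force: 0.0
```

```bash
cat >> h.py <<'E'
def cloud(p):
    K=p["mtx"];z=p["z_map"];v,u=np.mgrid[:480,:640]
    c=np.stack([(u-K[0,2])/K[0,0]*z,-(v-K[1,2])/K[1,1]*z,-z],-1).reshape(-1,3)
    return (c@p["W"][:3,:3].T+p["W"][:3,3])[z.ravel()>0]
def rect(n,P,x,y,z):
    m=(P[:,0]>x[0])&(P[:,0]<x[1])&(P[:,1]>y[0])&(P[:,1]<y[1])&(P[:,2]>z[0])&(P[:,2]<z[1])
    if m.sum()<10: print(n,m.sum());return
    r=cv2.minAreaRect(P[m][:,:2].astype(np.float32));print(n,m.sum(),np.round(r[0],1),np.round(r[1],1),round(r[2],1),np.round(np.median(P[m],0),1))
E
python3 - <<'E'
from h import *
np.set_printoptions(precision=2,suppress=True)
p=shot("wrist");save(p,"w3.png");P=cloud(p)
rect("bar",P,(535,600),(-275,-200),(182,195)); rect("tip",P,(440,490),(-190,-140),(182,197));rect("arm",P,(468,535),(-190,-140),(154,168))
st=read_state();print(st["joints"],st["contact_force"])
plan([567.3,-237.4,176],114.8)
E
```

```text
bar 1518 [ 567.5 -237.3] [45.5 12.8] 25.1 [ 569.2 -236.8  187.6]
tip 471 [ 463.8 -163.5] [15.  14.2] 26.8 [ 465.7 -163.8  190.4]
arm 1147 [ 501.4 -166.6] [ 8.3 67.6] 84.9 [ 501.6 -166.9  160.6]
[-0.14  0.33  0.08  0.   -1.32  2.14] [-0.02 -0.85  0.16]
yaw now -65.1  slide [ 0.   -0.    0.14] roll 0.1 (alt -179.9) j6 2.14
```

View pics/w3.png

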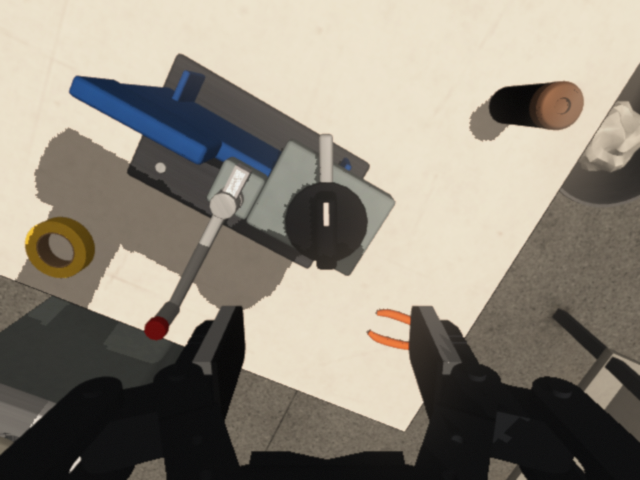

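The view shows the hook fully out (tip at (156,327)), the knob's bar upright at (326,225), centred. Turning from here would exceed joint 6's range, so I make the half turn first.

Emit:
{"op": "carry_out", "data": {"slide": [[0,0,0],[0,0,0],[0,0,0],[0,0,0],[0,0,0],[0,0,0],[0,0,0],[0,0,0]], "roll": [10.5,21,31.5,42,52.5,63,73.5,84], "claw": [0.05,0.05,0.05,0.05,0.05,0.05,0.05,0.05]}}

```text
clock: 10.05
position: [565.7, -237.9, 467.7]
ee_rot: [0.869, -0.495, 0.001, -0.0]
contact_force: [-1.2, 0.1, 0.2]
gripper_width: 50.0
grasp_force: 0.0
```

Emit:
{"op": "carry_out", "data": {"slide": [[0,0,0],[0,0,0],[0,0,0],[0,0,0],[0,0,0],[0,0,0],[0,0,0],[0,0,0.03]], "roll": [10.5,21,31.5,42,52.5,63,73.5,84], "claw": [0.04,0.04,0.04,0.04,0.04,0.04,0.04,0.04]}}

```text
clock: 11.05
position: [566.1, -238.1, 440.1]
ee_rot: [-0.314, 0.949, -0.002, 0.003]
contact_force: [0.0, 1.0, -1.0]
gripper_width: 40.0
grasp_force: 0.0
```

```bash
python3 - <<'E'
from h import *
plan([567.4,-237.4,338],115,False);print(read_state()["position"])
E
```

```text
yaw now 126.6  slide [-0.0009  0.0004  0.1021] roll 11.6 (alt -168.4) j6 -0.80
[ 566.13926281 -238.07998728  440.08139468]
```

Emit:
{"op": "carry_out", "data": {"slide": [[-0.001,0.0005,0.04],[-0.001,0.0005,0.08],[-0.001,0.0005,0.1],[-0.001,0.0005,0.1],[-0.001,0.0005,0.1]], "roll": [10,12,12,12,12], "claw": [0.035,0.035,0.035,0.035,0.035]}}

```text
clock: 11.68
position: [566.8, -237.1, 337.7]
ee_rot: [-0.216, 0.976, -0.0, 0.001]
contact_force: [-0.1, -0.0, -0.2]
gripper_width: 34.9
grasp_force: 0.0
```

```bash
python3 - <<'E'
from h import *
plan([567.4,-237.4,338],115,False);s=read_state();print(s["position"],s["contact_force"])
E
```

```text
yaw now 115.0  slide [-0.0004 -0.0005 -0.0003] roll 0.0 (alt -180.0) j6 -1.00
[ 566.76562007 -237.09092855  337.6805458 ] [-0.10473587 -0.00124175 -0.24269388]
```

Emit:
{"op": "carry_out", "data": {"slide": [[0,0,0],[0,0,0],[0,0,0],[0,0,-0.006],[0,0,-0.0105],[0,0,-0.0105],[0,0,-0.0105]], "roll": [0,0,0,0,0,0,0], "claw": [0.02,0.005,0.005,0.005,0.005,0.005,0.005]}}

```text
clock: 12.55
position: [567.1, -237.4, 346.4]
ee_rot: [-0.217, 0.976, 0.0, -0.0]
contact_force: [2.3, -0.8, -8.8]
gripper_width: 11.9
grasp_force: 58.4
```

Emit:
{"op": "carry_out", "data": {"slide": [[0,0,-0.0015],[0,0,-0.0015],[0,0,-0.0015],[0,0,-0.0015],[0,0,-0.0015],[0,0,-0.0015],[0,0,-0.0015],[0,0,-0.0015]], "roll": [0,-10,-20,-30,-40,-50,-60,-61], "claw": [0.005,0.005,0.005,0.005,0.005,0.005,0.005,0.005]}}

```text
clock: 13.55
position: [566.6, -237.2, 348.1]
ee_rot: [-0.681, 0.732, 0.001, -0.0]
contact_force: [0.9, -0.1, -8.6]
gripper_width: 11.7
grasp_force: 58.9
```

```bash
python3 - <<'E'
from h import *
plan([567.4,-237.4,338],175,False);s=read_state();print(s["position"],s["contact_force"],s["wrist_torque"],s["gripper_width"])
E
```

```text
yaw now 175.8  slide [ 0.0002 -0.0008  0.0101] roll 0.8 (alt -179.2) j6 0.06
[ 566.62499789 -237.17404084  348.07772023] [ 0.93565282 -0.10302599 -8.64446379] [-0.02249424 -0.46821352 -0.64596154] 11.663821459870164
```

Emit:
{"op": "carry_out", "data": {"slide": [[0,0,0.005],[0,0,0.01],[0,0,0.0125],[0,0,0.0125],[0,0,0.0125],[0,0,0.0125],[0,0,0.0125],[0,0,-0.03]], "roll": [0,0,0,0,0,0,0,0], "claw": [0.005,0.005,0.005,0.005,0.03,0.04,0.04,0.04]}}

```text
clock: 14.55
position: [566.5, -237.3, 375.5]
ee_rot: [-0.682, 0.731, 0.003, -0.002]
contact_force: [-0.0, 0.3, 0.0]
gripper_width: 40.2
grasp_force: 0.0
```

Emit:
{"op": "carry_out", "data": {"slide": [[0,0,-0.06],[0,0,-0.09],[0,0,-0.09],[0,0,-0.09]], "roll": [0,0,0,0], "claw": [0.04,0.04,0.04,0.04]}}

```text
clock: 15.05
position: [566.9, -237.4, 467.7]
ee_rot: [-0.682, 0.731, 0.001, -0.0]
contact_force: [-0.0, 0.1, -0.9]
gripper_width: 40.1
grasp_force: 0.0
```

```bash
python3 - <<'E'
from h import *
np.set_printoptions(precision=2,suppress=True)
p=shot("wrist");P=cloud(p)
rect("bar",P,(535,600),(-275,-200),(182,205)); rect("tip",P,(440,490),(-190,-140),(182,197));rect("arm",P,(468,535),(-190,-140),(154,168))
st=read_state();print(st["joints"],st["position"])
plan([540,165,490],90,False)
E
```

```text
bar 1475 [ 567.2 -238.4] [45.3 12.9] 84.6 [ 567.1 -239.8  187.6]
tip 459 [ 463.5 -164.2] [14.7 14.5] 68.8 [ 464.5 -165.3  190.2]
arm 920 [ 501.8 -167.3] [ 8.6 67.1] 85.0 [ 492.2 -168.1  160.2]
[-0.13  0.33  0.09 -0.   -1.33  0.06] [ 566.9  -237.37  467.17]
yaw now 176.0  slide [-0.4   0.05 -0.02] roll 86.0 (alt -94.0) j6 0.06
```

Knob bar turned 59.5° and sits at its old height, so it is locked; hook still out. On to the ring.

Emit:
{"op": "carry_out", "data": {"slide": [[-0.395,0.04,-0.025],[-0.395,0.04,-0.025],[-0.395,0.04,-0.025],[-0.395,0.04,-0.025],[-0.395,0.04,-0.025],[-0.395,0.04,-0.025],[-0.395,0.04,-0.025],[-0.395,0.04,-0.025]], "roll": [10,20,30,40,50,60,68,75], "claw": [0.06,0.06,0.06,0.06,0.06,0.06,0.06,0.06]}}

```text
clock: 16.1
position: [554.4, 162.6, 491.8]
ee_rot: [-0.096, 0.995, -0.001, -0.001]
contact_force: [0.0, -0.8, 0.2]
gripper_width: 59.9
grasp_force: 0.0
```

```bash
python3 - <<'E'
from h import *
np.set_printoptions(precision=1,suppress=True)
p=shot("wrist");save(p,"w4.png");P=cloud(p)
b=dict(x=(510,630),y=(100,230))
rect("stemtop",P,b["x"],b["y"],(161,178)); rect("ring",P,b["x"],b["y"],(60,178));rect("cradle",P,b["x"],b["y"],(22,36))
rect("red",P,b["x"],b["y"],(60,135))
print(P[(abs(P[:,0]-570)<50)&(abs(P[:,1]-165)<60)][:,2].max())
for t in("cradle","ring_eye","ring_stem"):
    print(t,[(round(r["conf"],2),np.round(r["at"]),depthpt(p,r["at"])) for r in place_of(p,t)[:4]])
print(read_state()["joints"],read_state()["position"])
E
```

```text
stemtop 385 [573.5 164.6] [11.5 15.9] 11.0 [572.5 164.7 168.5]
ring 2261 [573.7 164.6] [27.3 94.4] 11.7 [571.4 164.3 118.5]
cradle 3322 [574.  164.5] [70.5 90.1] 11.1 [557.9 162.7  29. ]
red 1684 [573.7 164.6] [27.3 94.4] 11.7 [572.3 164.2 113.7]
404.53343688130684
cradle [(0.92, array([326., 195.]), array([567.6, 163.4,  27.4]))]
ring_eye [(0.95, array([460., 214.]), array([547.7, 281.2,  93.4])), (0.92, array([320., 223.]), array([569.1, 159.7, 132. ])), (0.89, array([321.,  81.]), array([463.4, 140.2, 120.2]))]
ring_stem [(0.83, array([322., 235.]), array([569.3, 161.7, 162.8])), (0.74, array([326.,  75.]), array([458.6, 142.7, 120.5])), (0.54, array([324., 197.]), array([567.8, 162. ,  34.4]))]
[ 0.6  0.3  0.  -0.  -1.4 -1.9] [554.5 159.4 492.6]
```

View pics/w4.png

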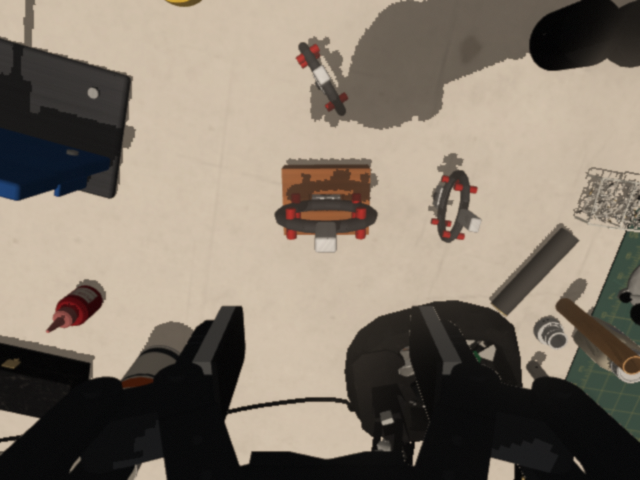

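The cradle ring stands at (325,215) and measures 94 mm across with its stem at (325,243), so it's the right one. The arm was still settling, so I'll measure again.

```bash
python3 - <<'E'
from h import *
np.set_printoptions(precision=1,suppress=True)
p=shot("wrist");P=cloud(p)
b=dict(x=(510,630),y=(100,230))
rect("stemtop",P,b["x"],b["y"],(161,178)); rect("ring",P,b["x"],b["y"],(60,178));rect("cradle",P,b["x"],b["y"],(22,36))
print(read_state()["position"]);plan([572.5,161.3,330],101.2,False);plan([573.5,164.6,330],101.2,False)
E
```

```text
stemtop 384 [573.5 164.8] [11.7 15.4] 11.4 [572.5 164.6 168.7]
ring 2249 [573.9 164.7] [27.1 93.5] 11.3 [571.3 164.2 118.9]
cradle 3333 [574.3 164.6] [70.6 90.1] 11.2 [557.9 162.7  29. ]
[554.6 159.  492.9]
yaw now 101.1  slide [-0.  -0.   0.2] roll -0.1 (alt 179.9) j6 -1.94
yaw now 101.1  slide [-0.   0.   0.2] roll -0.1 (alt 179.9) j6 -1.94
```

Emit:
{"op": "carry_out", "data": {"slide": [[-0.0196,0.002,0.04],[-0.0196,0.002,0.09],[-0.0196,0.002,0.13],[-0.0196,0.002,0.16],[-0.0196,0.002,0.18],[-0.0196,0.002,0.1865],[-0.0196,0.002,0.1865],[-0.0196,0.002,0.1865]], "roll": [0,0,0,0,0,0,0,0], "claw": [0.045,0.045,0.045,0.045,0.045,0.045,0.045,0.045]}}

```text
clock: 17.35
position: [573.7, 165.1, 308.4]
ee_rot: [-0.096, 0.995, 0.0, 0.001]
contact_force: [-0.5, 0.1, -0.6]
gripper_width: 44.8
grasp_force: 0.0
```

```bash
python3 - <<'E'
from h import *
np.set_printoptions(precision=4)
plan([573.5,164.7,306],101.2,False);s=read_state();print(s["position"],s["contact_force"])
E
```

```text
yaw now 101.0  slide [ 0.0003 -0.0004  0.0024] roll -0.2 (alt 179.8) j6 -1.93
[573.6839 165.0989 308.3881] [-0.4963  0.09   -0.6044]
```

Aligned within 0.5 mm. Grip and lift straight up.

Emit:
{"op": "carry_out", "data": {"slide": [[0,0,0.002],[0,0,0.002],[0,0,0.002],[0,0,0.002],[0,0,-0.02],[0,0,-0.06],[0,0,-0.1],[0,0,-0.12]], "roll": [0,0,0,0,0,0,0,0], "claw": [0.025,0.01,0.005,0.005,0.005,0.005,0.005,0.005]}}

```text
clock: 18.35
position: [573.3, 165.2, 428.9]
ee_rot: [-0.096, 0.995, 0.001, 0.001]
contact_force: [0.1, 0.7, -1.9]
gripper_width: 15.3
grasp_force: 59.1
```

```bash
python3 - <<'E'
from h import *
np.set_printoptions(precision=4,suppress=True)
s=read_state();print(s["position"],s["contact_force"],s["gripper_width"])
# pre-insert: local (-150,0) -> world
c,sn=np.cos(np.radians(-5)),np.sin(np.radians(-5))
W=lambda x,y:(551+c*x-sn*y,-171+sn*x+c*y)
for x in(-150,-125,-48): print(W(x,0))
plan([*W(-165,0),410],85,False)
E
```

```text
[573.2557 165.1845 428.9292] [ 0.1216  0.66   -1.9461] 15.27089192194767
(np.float64(401.5707952862382), np.float64(-157.92663858785127))
(np.float64(426.4756627385318), np.float64(-160.10553215654272))
(np.float64(503.1826544915962), np.float64(-166.8165243481124))
yaw now 101.0  slide [ 0.2448 -0.2802  0.0182] roll 16.0 (alt -164.0) j6 -1.93
```

Held (15.3 mm wide). Carry gently to in front of the hook's tip.

Emit:
{"op": "carry_out", "data": {"slide": [[0.01,-0.012,-0.005],[0.04,-0.045,-0.01],[0.07,-0.08,-0.01],[0.1,-0.115,-0.01],[0.13,-0.15,-0.01],[0.16,-0.183,-0.01],[0.19,-0.217,-0.01],[0.215,-0.246,-0.01]], "roll": [0,2,4,6,8,10,12,14], "claw": [0.005,0.005,0.005,0.005,0.005,0.005,0.005,0.005]}}

```text
clock: 19.35
position: [406.9, -119.0, 435.6]
ee_rot: [0.027, 1.0, 0.0, -0.002]
contact_force: [-0.4, -1.1, -1.7]
gripper_width: 15.1
grasp_force: 59.1
```

```bash
python3 - <<'E'
from h import *
np.set_printoptions(precision=4,suppress=True)
s=read_state();print(s["position"],s["joints"])
plan([386.6,-156.6,395.5],85,False)
E
```

```text
[ 406.9209 -118.9962  435.5506] [ 0.1017  0.0093 -0.3939 -0.0009 -1.171  -1.726 ]
yaw now 86.9  slide [ 0.0181 -0.0387  0.0401] roll 1.9 (alt -178.1) j6 -1.73
```

Emit:
{"op": "carry_out", "data": {"slide": [[0.01,-0.02,0.01],[0.018,-0.036,0.03],[0.018,-0.037,0.039],[0.018,-0.037,0.039],[0.018,-0.037,0.039],[0.018,-0.037,0.039]], "roll": [1,2,2,2,2,2], "claw": [0.005,0.005,0.005,0.005,0.005,0.005]}}

```text
clock: 20.1
position: [389.8, -153.1, 398.7]
ee_rot: [0.043, 0.999, 0.0, 0.001]
contact_force: [-0.2, -0.4, -2.1]
gripper_width: 15.2
grasp_force: 59.0
```

```bash
python3 - <<'E'
from h import *
np.set_printoptions(precision=4,suppress=True)
s=read_state();print(s["position"])
plan([503.2,-166.8,395.5],85,False)
p=shot("side");save(p,"s2.png",(220,160,440,380),2.7)
w=shot("wrist");P=cloud(w)
rect("tip",P,(440,490),(-190,-140),(182,197));rect("arm",P,(468,535),(-190,-140),(154,168))
E
```

```text
[ 389.8464 -153.1086  398.6716]
yaw now 85.1  slide [-0.1141 -0.0039  0.0033] roll 0.1 (alt -179.9) j6 -1.67
tip 738 [ 462.6 -163.7] [14.5 15.1] 48.9 [ 460.2 -163.4  190.6]
arm 397 [ 507.6 -167.6] [ 7.9 24.4] 85.0 [ 506.3 -167.2  160.9]
```

View pics/s2.png

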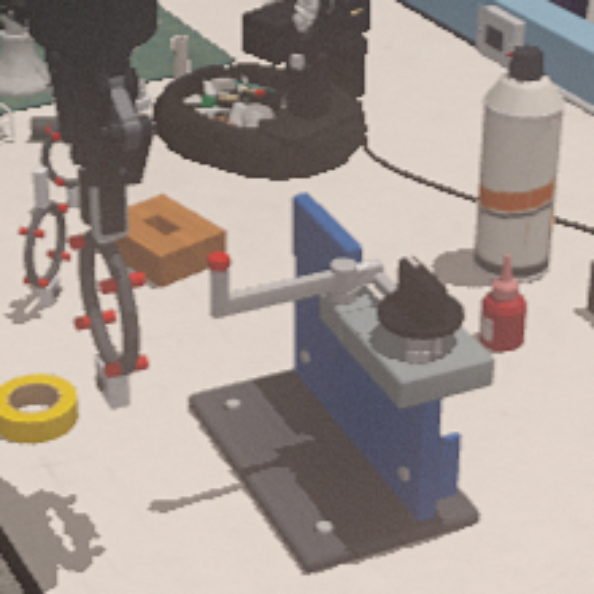

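The crop shows the ring upright in the grip (115,310) facing the red tip (218,262), hook out and locked. Thread it along the arm.

Emit:
{"op": "carry_out", "data": {"slide": [[0,-0.004,0.003],[-0.005,-0.004,0.003],[-0.02,-0.004,0.003],[-0.04,-0.004,0.003],[-0.06,-0.004,0.003],[-0.08,-0.004,0.003],[-0.1,-0.004,0.003],[-0.113,-0.004,0.003]], "roll": [0,0,0,0,0,0,0,0], "claw": [0.005,0.005,0.005,0.005,0.005,0.005,0.005,0.005]}}

```text
clock: 21.2
position: [503.4, -167.4, 394.7]
ee_rot: [0.043, 0.999, -0.0, -0.0]
contact_force: [0.4, 0.3, -2.1]
gripper_width: 15.2
grasp_force: 59.1
```

```bash
python3 - <<'E'
from h import *
np.set_printoptions(precision=4,suppress=True)
s=read_state();print(s["position"],s["contact_force"])
plan([503.2,-166.8,354],85,False)
E
```

```text
[ 503.4443 -167.3751  394.6978] [ 0.4118  0.2973 -2.0896]
yaw now 85.0  slide [0.0003 0.0006 0.0407] roll 0.0 (alt -180.0) j6 -1.64
```

Emit:
{"op": "carry_out", "data": {"slide": [[0,0.0005,0.01],[0,0.0005,0.022],[0,0.0005,0.033],[0,0.0005,0.038],[0,0.0005,0.04],[0,0.0005,0.042],[0,0.0005,0.043],[0,0.0005,0.043]], "roll": [0,0,0,0,0,0,0,0], "claw": [0.005,0.005,0.005,0.005,0.005,0.005,0.005,0.005]}}

```text
clock: 22.2
position: [501.8, -166.7, 352.3]
ee_rot: [0.043, 0.999, -0.0, 0.0]
contact_force: [-0.6, -0.4, -2.8]
gripper_width: 15.3
grasp_force: 59.1
```

Emit:
{"op": "carry_out", "data": {"slide": [[0,0,0.001],[0,0,0.002],[0,0,0.002]], "roll": [0,0,0], "claw": [0.005,0.005,0.005]}}

```text
clock: 22.58
position: [501.9, -166.7, 351.0]
ee_rot: [0.043, 0.999, -0.0, 0.001]
contact_force: [-1.0, 0.9, 3.8]
gripper_width: 15.0
grasp_force: 59.8
```

Contact with the arm. Release, wait, and withdraw upward.

Emit:
{"op": "carry_out", "data": {"slide": [[0,0,-0.0005],[0,0,-0.0005],[0,0,-0.0005],[0,0,-0.0005],[0,0,-0.0005],[0,0,-0.0005]], "roll": [0,0,0,0,0,0], "claw": [0.013,0.016,0.02,0.03,0.04,0.045]}}

```text
clock: 23.32
position: [501.8, -166.8, 350.6]
ee_rot: [0.043, 0.999, 0.0, -0.0]
contact_force: [-0.8, -0.0, -0.5]
gripper_width: 44.8
grasp_force: 0.0
```

Emit:
{"op": "carry_out", "data": {"slide": [[0,0,-0.01],[0,0,-0.03],[0,0,-0.06],[0,0,-0.1],[0,0,-0.14],[0,0,-0.15],[0,0,-0.15],[0,0,-0.15]], "roll": [0,0,0,0,0,0,0,0], "claw": [0.045,0.045,0.045,0.045,0.045,0.045,0.045,0.045]}}

```text
clock: 24.32
position: [501.6, -166.6, 499.3]
ee_rot: [0.043, 0.999, 0.0, -0.001]
contact_force: [0.4, -0.2, -0.8]
gripper_width: 45.1
grasp_force: 0.0
```

```bash
python3 - <<'E'
from h import *
np.set_printoptions(precision=1,suppress=True)
p=shot("side");save(p,"s3.png",(220,160,440,380),2.7)
w=shot("wrist");P=cloud(w)
rect("stemtop",P,(470,540),(-210,-120),(205,222));rect("tip",P,(440,480),(-190,-140),(182,197));rect("ring",P,(470,540),(-230,-100),(165,180));rect("bar",P,(535,600),(-275,-200),(182,205))
print(ray(w,(0,0))[0]-[0,0,0],read_state()["position"])
E
```

```text
stemtop 532 [ 502.4 -166.1] [16.  12.4] 87.0 [ 501.1 -166.   214.1]
tip 415 [ 462.8 -163.6] [14.3 14. ] 38.9 [ 462.6 -163.6  190.7]
ring 634 [ 502.  -167.1] [49.6 11.5] 85.6 [ 500.7 -168.7  168.6]
bar 536 [ 566.1 -237.8] [46.  13.3] 86.2 [ 563.  -248.5  187.3]
[ 424.5 -159.6  467.6] [ 501.7 -166.7  499.3]
```

View pics/s3.png

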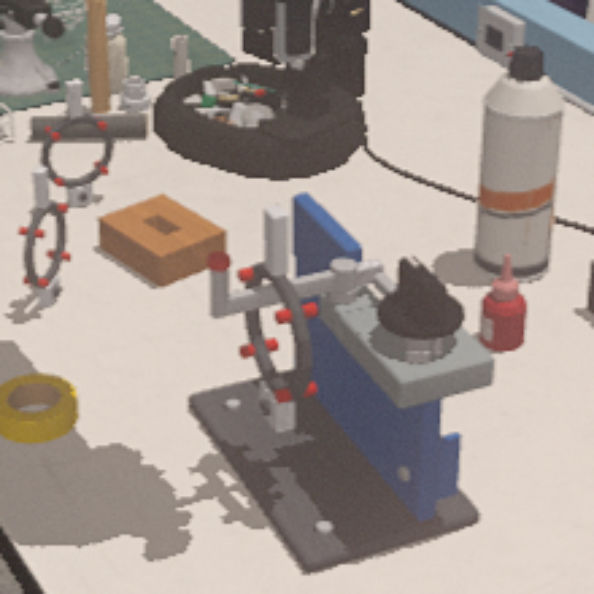

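The crop shows the ring hanging upright on the arm (280,320), stem at (277,240), between the tip (218,262) and hinge (345,270), and the gripper clear. I'm handing in.

```bash
python3 -c "
from bench import *
print(job_done())"
```

```text
the job is handed in; nothing more can be done
None
```

I swung the hook fully out, locked the knob in its other detent and hung the largest ring upright on the arm, about 49 mm from the hinge; the gripper is clear and nothing else was touched. I handed the job in at about 24 s, and no pass or fail result came back.

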